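# Sniff inside an open shield can with the near-field probe

## Task

Pick the near-field probe up out of its wooden cradle and dip its ball end for a moment into the open square shield can, about half-way down so that the whole ball is well below the rim. Then lay the probe gently back in the cradle, the same way round as it lay, and let go. Do not dip into the round can, do not shift the square can, and leave everything else on the bench where it is.

Things in the scene. Friction and masses are not known exactly. Their poses are not given: they have to be found in the camera images.
- probe_grip (a point): Centre of the near-field probe's handle, close to the centre of mass (110 g): a black plastic bar 150 long x 20 wide x 22 high, from -80 to +70 mm along its x; grip it here from above, across the 20 mm. x points along it to the neck, z up. A steel neck 8 mm thick goes on along +x and bends straight down at 115 mm, ending in a ball.
- probe_ball (a point): Centre of the steel ball (18 mm diameter) at the lower end of the probe's neck: 115 mm ahead (+x) of the handle centre and 85 mm below it, in the probe's own axes.
- cradle: Wooden cradle, fixed. Origin under its centre on the bench, x lengthwise, z up. Base 150 x 80 x 12; two uprights 12 thick, 70 wide, 52 mm either side of the centre along x. Notch floors 100 mm up, 33 wide between flared ears rising to 132. The probe starts in both notches along x, handle centre 111 mm up and within 10 mm of the cradle's centre, neck and ball over the +x end.
- square_can: Open-topped square shield can, bare aluminium, loose, 0.4 kg: 84 x 84 mm outside, walls and floor 4 mm (76 x 76 inside), 65 mm high. Brass connectors stick out 14 mm, 30 mm up, on its +y and -y sides. Origin under its centre, on the bench; x, y square to its walls. It may have changed places with the round can.
- round_can: Open-topped round can of bare aluminium, loose, 84 mm in diameter at the rim, 65 mm high; not to be dipped into. Origin under its centre.
- transceiver_mid (a point): Centre of a black plastic handheld transceiver standing upright, 36 x 58 x 125 mm plus two knobs 14 mm high. Leave alone.
- antenna_stub: Rubber duck antenna stub lying on the bench, 111 mm long, 18 mm thick. Origin on the bench below its middle. Leave alone.
- swr_meter: Steel SWR meter block, 90 x 150 x 65 mm with a knob on top (79 mm in all). Origin under its centre. Leave alone.
- resistor_bank: Bank of three red ceramic power resistors on an aluminium plate, 120 x 100 x 46 mm. Origin under its centre. Leave alone.
- screwdriver: Screwdriver lying on the bench, 170 mm long, about 30 mm thick. Leave alone.
- morse_paddle: Morse paddle on a steel base, 75 x 75 mm, 42 mm high. Origin under its centre. Leave alone.
Things that resemble listed ones, but are neither listed nor needed, are in the scene too. There is more than one size of the cradle; the job needs the smallest.

How it is judged (in metres and radians):
On the way:
1. the held probe's ball is inside the square can, its centre at least 20 mm below the rim (x of probe_ball in the frame of square_can between -0.032 and 0.032 m and y of probe_ball in the frame of square_can between -0.032 and 0.032 m and z of probe_ball in the frame of square_can below 0.045 m and contact force between the fingers and probe above 0.5 N), for 0.2 s.
At the end, for the whole second after the job is handed in: The probe lies at rest in both cradle notches: handle centre within 25 mm along and 10 mm across of the cradle centre, 105 to 117 mm up, level within 0.12 rad, along the cradle within 0.18 rad, ball over its +x end; the square can stands upright within 15 mm of its start (x of probe_grip in the frame of cradle between -0.025 and 0.025 m and y of probe_grip in the frame of cradle between -0.01 and 0.01 m and z of probe_grip in the frame of cradle between 0.105 and 0.117 m and x of probe_ball in the frame of cradle above 0.08 m and z of probe_ball in the frame of cradle below 0.045 m and angle between the x axis of probe_grip and the x axis of cradle, either way round below 0.18 rad and angle between probe_grip's own z axis and vertical below 0.12 rad and distance of square_can from where it was at the start of the episode below 0.015 m and angle between square_can's own z axis and vertical below 0.1 rad and linear speed of probe below 0.02 m/s); the robot touches nothing.
It fails at once if the ball goes into the round can (horizontal distance between probe_ball and round_can below 0.038 m and z of probe_ball in the frame of round_can below 0.065 m).
It fails at once if the square can is shifted more than 15 mm or tipped (distance of square_can from where it was at the start of the episode above 0.015 m or angle between square_can's own z axis and vertical above 0.15 rad).
It fails at once if the probe is pushed against the square can with more than 20 N (contact force between probe and square_can above 20 N).
It fails at once if the probe is dropped: it falls faster than 0.6 m/s out of the fingers (linear speed of probe above 0.6 m/s and contact force between the fingers and probe below 0.05 N).
It fails at once if a bystander (round can, transceiver, antenna stub, SWR meter, resistor bank, screwdriver or morse paddle) is moved more than 30 mm (distance of any of transceiver_mid, antenna_stub, swr_meter, resistor_bank, round_can, screwdriver, morse_paddle from where it was at the start of the episode above 0.03 m).
It also fails if it takes over 56 s, if anything falls off the work surface, if the arm or the gripper's body presses on something with over 40 N, if the wrist force passes 120 N, or if a joint passes its speed limit or range.

## Robot

A 6-joint arm with a two-finger parallel gripper is mounted at the origin on the work surface. World frame = base frame: x ahead of the robot, y to its left, z up, the work surface at z = 0. Lengths are in mm, angles in rad, forces in N, time in s.
With the tool pointing down it reaches from about 350 to 775 mm from the base axis. Payload 7.3 kg.
Tool frame: the origin (TCP) lies at the centre of the arm's flange, where the gripper is bolted on; the fingertips stand 178 mm ahead of it and the grasp point (between the pads) lies 159 mm ahead of it; z points along the fingers, y is the direction in which the jaws open and shut (so a half turn about z gives the same grasp; the last joint's range is limited). The gripper opens to 92 mm and grips with 3 to 60 N. Pads are 19 mm wide; open, the fingers measure 130 mm over their backs; the gripper's body (75 mm by 190 mm) begins 47 mm behind the grasp point.
Start: joints at [-1.263, 0.342, 1.524, -0, 1.275, -0.146], TCP at [230.171, -471.857, 404.741] pointing down, gripper open.
Joint ranges: [-2.53, 2.53], [-0.77, 2.02], [0.04, 2.7], [-1, 4.14], [0.28, 2.66], [-3.11, 3.11]. Speed limits (rad/s): [2.57, 2.57, 3.14, 3.14, 3.14, 3.14].

## Interface

Orientations are given as [roll, pitch, yaw] about the fixed x, y, z axes, in that order (R = Rz(yaw) Ry(pitch) Rx(roll)).
In Python, from plant import get_obs, capture, close_job gives the robot as it stands. The module is installed in compiled form; this text tells all that it offers.
- The arm moves only by the shell command python3 -m pendant 'ROWS'. ROWS is JSON, a list of rows, each a list of 3 entries, a list of its own where there are three numbers: the shift along the tool's x, y, z in m, then the turn, a rotation vector about the tool's x, y, z in rad, then the finger opening in m, from 0 to 0.0918. In form: [[[tx, ty, tz], [wx, wy, wz], fingers], ...]. A call has 1 to 10 rows; each row is the pose to reach, as a shift and turn from the pose commanded when the call began, along the tool's axes at that moment; what a row does not reach only later rows make up. A row lasts 1/12 s, in which the tool goes at most 41.7 mm and 7.16 degrees, less where a joint would pass 70% of its speed; a pose out of reach is approached as far as the arm can. A call with a gripper value outside its range is refused whole. The fingers move at their own pace and stop on an object; the grip force is fixed at half the most. Time passes only in rows, so rows that repeat a pose let the fingers close. It gives the time, the measured TCP pose, the force and the opening at its end, in the units of the state.
- get_obs(): the state, without advancing time (a new reading comes with each control period).
- capture(name): name is "side" or "top" or "wrist"; returns a dict with "color" (480x640x3 uint8, red, green, blue), "mtx" (3x3 intrinsics, pixels), "rvec" (rotation vector, rad) and "tvec" (3), from world to camera coordinates, as OpenCV has them. Camera axes: x right, y down, z forward; pixel columns grow to the right and rows downward; lengths in mm; the calibration is good to about 2 mm. A picture is of the moment at which its call begins. There is no depth.
- close_job(): hands the job in, once; it reports no verdict.
The state is a dict: "time": time; "joint_positions": joint angles; "dq": joint speeds; "tau": joint torques, N m; "tool_pos": TCP position; "tcp_rot": TCP orientation; "contact_force": force on the tool from outside, world axes, zero at the start; "moment": the same for the moment, N m; "grip_width": finger opening in mm.
Only numpy, scipy, OpenCV 4.12 (cv2) and the standard library are available. Lean on these libraries where they do the work, as an engineer would, in place of code of your own. Each camera call takes 0.05 s, during which the arm holds its last target. There are 200 camera calls.

## Working session

There is one attempt and no reset: what is moved stays moved. The work goes in short steps, Python scripts to look and compute and a shell command to move; the robot and the scene stay as the last step left them, time stands still between calls to the robot, and variables do not carry over. Pictures are saved under pics/ and viewed, about 8 in all and at most 12, crops included, and the job is handed in when it is done.

```bash
mkdir -p pics; cat > h.py <<'E'
import numpy as np, cv2
from plant import get_obs, capture
def cam(n, fn=None):
    c=capture(n)
    if fn: cv2.imwrite('pics/'+fn, c['color'][:,:,::-1])
    return c
def ray(c,uv):
    R=cv2.Rodrigues(np.array(c['rvec'],float))[0]; t=np.array(c['tvec'],float).ravel()
    d=cv2.undistortPoints(np.array([[uv]],float),np.array(c['mtx']),None).ravel()
    return -R.T@t, R.T@np.array([d[0],d[1],1.])
def onz(c,uv,z):
    o,d=ray(c,uv); return o+d*(z-o[2])/d[2]
def proj(c,P):
    return cv2.projectPoints(np.array(P,float).reshape(-1,3),np.array(c['rvec'],float),np.array(c['tvec'],float),np.array(c['mtx'],float),None)[0].reshape(-1,2)
def tri(c1,u1,c2,u2):
    a,d=ray(c1,u1);b,e=ray(c2,u2)
    s=np.linalg.lstsq(np.stack([d,-e],1),b-a,rcond=None)[0]
    p,q=a+d*s[0],b+e*s[1]; return (p+q)/2,np.linalg.norm(p-q)
E
python3 - <<'E'
from h import *
import pickle
D={}
for n in ('top','side'):
    D[n]=cam(n,n+'0.png'); o,d=ray(D[n],(320,240)); print(n,o.round(),d.round(2),np.array(D[n]['mtx'])[0,0])
pickle.dump(D,open('d0.pkl','wb'))
print(get_obs())
E
```

```text
top [ 346.  -18. 1379.] [ 0.14 -0.01 -0.99] 561.8803802981818
side [ 148.  879. 1236.] [ 0.25 -0.59 -0.77] 557.8487302873746
{'time': 0.1, 'joint_positions': array([-1.26302545e+00,  3.42619987e-01,  1.52490378e+00, -1.56816379e-05,
        1.27538799e+00, -1.46026796e-01]), 'dq': array([-0.00051225, -0.00171995, -0.00303622,  0.00143787,  0.00151381,
       -0.00207977]), 'tau': array([ 1.89592778e-03, -4.32002127e+01, -2.44694889e+01,  7.19281775e-02,
        5.26705314e-02, -5.71122609e-05]), 'tool_pos': array([ 230.11941182, -471.74634589,  404.13764302]), 'tcp_rot': array([-3.14028541e+00, -1.77103420e-04,  4.53802128e-01]), 'contact_force': array([-0.17330929, -0.26347255, -0.14571887]), 'moment': array([ 0.01099289, -0.04362632,  0.0016205 ]), 'grip_width': 91.73201018953164}
```

View pics/top0.png

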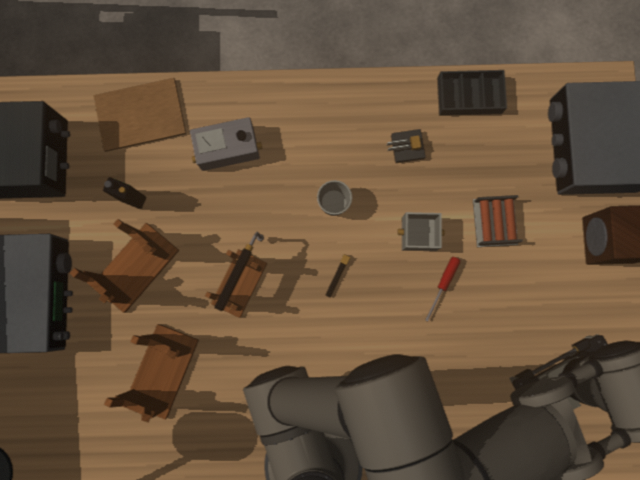

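View pics/side0.png

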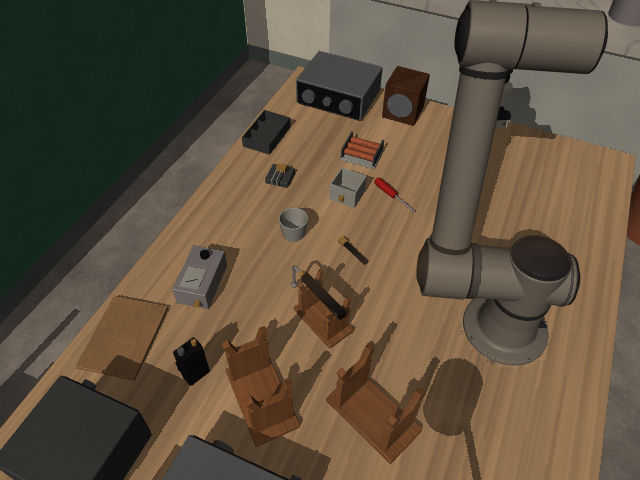

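```bash
python3 - <<'E'
from h import *
import pickle
D=pickle.load(open('d0.pkl','rb'))
def t(n,x,y,w,h): return cv2.convertScaleAbs(cv2.resize(D[n]['color'][y:y+h,x:x+w,::-1],None,fx=4,fy=4,interpolation=cv2.INTER_CUBIC),alpha=1.6)
a=np.hstack([t('top',195,225,100,100),t('side',270,255,100,100)])
b=np.hstack([t('top',390,207,100,50),t('side',310,165,100,50)])
cv2.imwrite('pics/z.png',np.vstack([a,b]))
E
```

```text
(no output)
```

View pics/z.png

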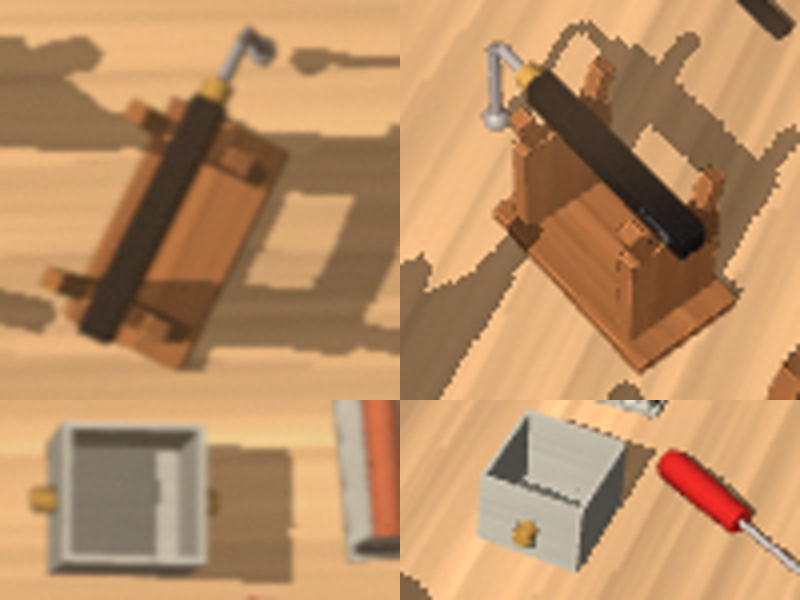

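```bash
python3 - <<'E'
from h import *
import pickle
D=pickle.load(open('d0.pkl','rb'));T,S=D['top'],D['side']
P=lambda x,y:(195+x/4,225+y/4); Q=lambda x,y:(270+(x-400)/4,255+y/4)
U=lambda x,y:(390+x/4,207+(y-400)/4); V=lambda x,y:(310+(x-400)/4,165+(y-400)/4)
for n,a,b in [('front',(209,99),(541,87)),('rear',(97,333),(684,236)),('ball',(262,48),(493,119)),('bend',(249,35),(494,47))]:
    print(n,*[v.round(1) for v in tri(T,P(*a),S,Q(*b))])
f,r=onz(T,P(209,99),122),onz(T,P(97,333),122);print('z122',f,r,np.degrees(np.arctan2(*(f-r)[1::-1])),np.linalg.norm(f-r))
ct=[(65,425),(208,427),(208,560),(52,570)]
cs=[(482,480),(580,503),(625,447),(530,412)] # side order unknown
cors=[onz(T,U(*u),65) for u in ct]; print('can top',np.round(cors),np.mean(cors,0).round(1))
cors=[onz(S,V(*u),65) for u in cs]; print('can side',np.round(cors),np.mean(cors,0).round(1))
# cradle base corners top (z=12): 
for u in [(287,152),(182,370),(68,312)]: print('base',onz(T,P(*u),12).round(1))
for u in [(640,372),(737,293),(495,213)]: print('baseS',onz(S,Q(*u),6).round(1))
E
```

```text
front [502.2 136.2 107.6] 6.1
rear [374.8 201.3 109.6] 1.8
ball [545.8 114.7  19.3] 2.1
bend [542.3 114.4  99.8] 0.7
z122 [503.38549605 135.16651333 122.        ] [373.70172898 198.95709997 122.        ] -26.19226757266777 144.52376408078013
can top [[ 588. -236.   65.]
 [ 585. -321.   65.]
 [ 505. -317.   65.]
 [ 502. -225.   65.]] [ 545.  -274.6   65. ]
can side [[ 585. -230.   65.]
 [ 509. -238.   65.]
 [ 500. -307.   65.]
 [ 580. -313.   65.]] [ 543.5 -272.    65. ]
base [483.3 101.2  12. ]
base [352.6 166.7  12. ]
base [389.2 235.5  12. ]
baseS [383.9 241.7   6. ]
baseS [349.7 164.7   6. ]
baseS [515.7 173.2   6. ]
```

Probe handle ≈ (443,165,111), yaw −26.5°; cradle centre ≈ (435,169). Square can ≈ (544.5,−273). Moving over the probe.

```bash
cat > go.py <<'E'
import sys,numpy as np
from scipy.spatial.transform import Rotation as R
from h import get_obs
o=get_obs(); x,y,z,yaw=map(float,sys.argv[1:5])
A=R.from_euler('xyz',o['tcp_rot']); B=R.from_euler('xyz',[np.pi,0,yaw])
print('t',o['time'],'pos',o['tool_pos'].round(1),'rot',o['tcp_rot'].round(4),'F',o['contact_force'].round(1),'w',round(o['grip_width'],1))
print('shift',(A.inv().apply(np.array([x,y,z])-o['tool_pos'])/1000).round(4),'turn',(A.inv()*B).as_rotvec().round(4))
E
python3 -m pendant '[[[0.471,-0.480,0.005],[0,0,0.916],0.09],[[0.471,-0.480,0.005],[0,0,0.916],0.09],[[0.471,-0.480,0.005],[0,0,0.916],0.09],[[0.471,-0.480,0.005],[0,0,0.916],0.09],[[0.471,-0.480,0.005],[0,0,0.916],0.09],[[0.471,-0.480,0.005],[0,0,0.916],0.09],[[0.471,-0.480,0.005],[0,0,0.916],0.09],[[0.471,-0.480,0.005],[0,0,0.916],0.09],[[0.471,-0.480,0.005],[0,0,0.916],0.09],[[0.471,-0.480,0.005],[0,0,0.916],0.09]]'
python3 go.py 443 165.5 400 -0.4625
```

```text
time: 0.93
tool_pos: [354.4, -100.3, 401.8]
tcp_rot: [3.142, -0.0, -0.464]
contact_force: [2.0, -0.0, 0.2]
grip_width: 90.0
t 0.9333 pos [ 354.4 -100.3  401.8] rot [ 3.1415e+00 -1.0000e-04 -4.6430e-01] F [ 2.  -0.   0.2] w 90.0
shift [-0.0398 -0.2773  0.0018] turn [ 0.0001 -0.0001 -0.0018]
```

```bash
python3 -m pendant '[[[-0.040,-0.277,0.002],[0,0,0],0.09],[[-0.040,-0.277,0.002],[0,0,0],0.09],[[-0.040,-0.277,0.002],[0,0,0],0.09],[[-0.040,-0.277,0.002],[0,0,0],0.09],[[-0.040,-0.277,0.002],[0,0,0],0.09],[[-0.040,-0.277,0.002],[0,0,0],0.09],[[-0.040,-0.277,0.002],[0,0,0],0.09],[[-0.040,-0.277,0.002],[0,0,0],0.09],[[-0.040,-0.277,0.002],[0,0,0],0.09],[[-0.040,-0.277,0.002],[0,0,0],0.09]]'
python3 go.py 443 165.5 400 -0.4625
python3 - <<'E'
from h import *
import pickle
c=cam('wrist','w1.png');pickle.dump(c,open('w1.pkl','wb'));print(ray(c,(320,240)),np.array(c['mtx'])[0,0])
print(proj(c,[[443,165.5,122],[503,135,122]]))
E
```

```text
time: 1.77
tool_pos: [441.9, 163.5, 399.4]
tcp_rot: [3.14, 0.001, -0.462]
contact_force: [-0.4, -0.1, 0.3]
grip_width: 90.1
t 1.7667 pos [441.9 163.5 399.4] rot [ 3.1404e+00  9.0000e-04 -4.6160e-01] F [-0.4 -0.1  0.3] w 90.1
shift [ 0.0001 -0.0022 -0.0006] turn [0.0012 0.0009 0.0009]
(array([502.78500515, 133.50688601, 379.21110806]), array([-0.22731006,  0.13475695, -0.96468993])) 331.8506374974781
[[323.92169166 236.9997424 ]
 [324.42380038 150.15394642]]
```

View pics/w1.png

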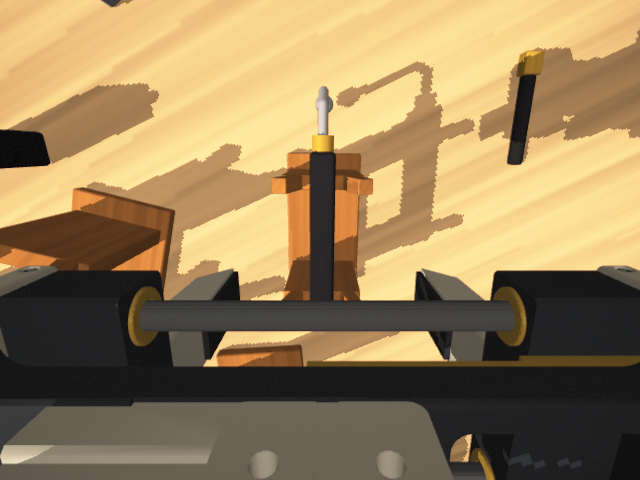

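```bash
python3 - <<'E'
from h import *
import pickle
D=pickle.load(open('d0.pkl','rb'));w=pickle.load(open('w1.pkl','rb'))
P=lambda x,y:(195+x/4,225+y/4); Q=lambda x,y:(270+(x-400)/4,255+y/4)
print(tri(D['top'],P(209,99),w,(322.5,153)),tri(D['side'],Q(541,85),w,(322.5,153)))
print('ball',tri(D['top'],P(262,48),w,(324,104)),tri(D['side'],Q(493,119),w,(324,104)))
E
python3 go.py 442 166 271 -0.4625
```

```text
(array([502.62571546, 136.231059  , 121.44817305]), np.float64(2.5930355558222016)) (array([500.35676088, 136.73669334, 110.21887003]), np.float64(3.0791297260428077))
ball (array([545.33904261, 115.33602824,  18.69701582]), np.float64(3.154969043901787)) (array([543.71987103, 115.92808638,  21.56951097]), np.float64(0.5408740261767543))
t 1.8167 pos [441.9 163.  399.6] rot [ 3.1407e+00  5.0000e-04 -4.6280e-01] F [-0.5 -0.1  0.5] w 90.3
shift [-0.0012 -0.0028  0.1286] turn [ 0.0009  0.0005 -0.0003]
```

```bash
python3 -m pendant '[[[-0.001,-0.003,0.030],[0,0,0],0.09],[[-0.001,-0.003,0.060],[0,0,0],0.09],[[-0.001,-0.003,0.085],[0,0,0],0.09],[[-0.001,-0.003,0.105],[0,0,0],0.09],[[-0.001,-0.003,0.120],[0,0,0],0.09],[[-0.001,-0.003,0.128],[0,0,0],0.09],[[-0.001,-0.003,0.128],[0,0,0],0.09],[[-0.001,-0.003,0.128],[0,0,0],0.09]]'
python3 go.py 442 166 271 -0.4625
python3 -m pendant '[[[0,0,0],[0,0,0],0.05],[[0,0,0],[0,0,0],0.035],[[0,0,0],[0,0,0],0.028],[[0,0,0],[0,0,0],0.024],[[0,0,0],[0,0,0],0.020],[[0,0,0],[0,0,0],0.015],[[0,0,0],[0,0,0],0.01],[[0,0,0],[0,0,0],0.01],[[0,0,0],[0,0,0],0.01],[[0,0,0],[0,0,0],0.01]]'
python3 go.py 442 166 271 -0.4625
```

```text
time: 2.48
tool_pos: [442.9, 166.2, 272.3]
tcp_rot: [-3.142, -0.0, -0.464]
contact_force: [0.0, -0.0, 0.4]
grip_width: 90.2
t 2.4833 pos [442.9 166.2 272.3] rot [-3.1416e+00 -3.0000e-04 -4.6350e-01] F [ 0.  -0.   0.4] w 90.2
shift [-0.0007  0.0005  0.0013] turn [-0.     -0.0003 -0.001 ]
time: 3.32
tool_pos: [442.6, 166.9, 271.8]
tcp_rot: [3.141, 0.0, -0.462]
contact_force: [-0.6, -0.3, 0.5]
grip_width: 28.1
t 3.3167 pos [442.6 166.9 271.8] rot [ 3.1414e+00  1.0000e-04 -4.6210e-01] F [-0.6 -0.3  0.5] w 28.1
shift [-0.0002  0.0011  0.0008] turn [0.0002 0.0001 0.0004]
```

```bash
python3 -m pendant '[[[0,0,0],[0,0,0],0.01],[[0,0,0],[0,0,0],0.01],[[0,0,0],[0,0,0],0.01],[[0,0,0],[0,0,0],0.01],[[0,0,0],[0,0,0],0.01],[[0,0,0],[0,0,0],0.01]]'
python3 go.py 442 166 271 -0.4625
```

```text
time: 3.82
tool_pos: [442.6, 166.9, 271.8]
tcp_rot: [3.141, 0.0, -0.462]
contact_force: [0.5, 0.5, -0.7]
grip_width: 19.8
t 3.8167 pos [442.6 166.9 271.8] rot [ 3.1415  0.     -0.4622] F [ 0.5  0.5 -0.7] w 19.8
shift [-0.0002  0.001   0.0008] turn [0.0001 0.     0.0003]
```

Gripped (19.8 mm). Lifting straight up 110 mm.

```bash
python3 -m pendant '[[[0,0,-0.005],[0,0,0],0.01],[[0,0,-0.013],[0,0,0],0.01],[[0,0,-0.025],[0,0,0],0.01],[[0,0,-0.040],[0,0,0],0.01],[[0,0,-0.055],[0,0,0],0.01],[[0,0,-0.070],[0,0,0],0.01],[[0,0,-0.085],[0,0,0],0.01],[[0,0,-0.098],[0,0,0],0.01],[[0,0,-0.106],[0,0,0],0.01],[[0,0,-0.110],[0,0,0],0.01]]'
python3 go.py 442 -222 382 -0.4625
python3 - <<'E'
from h import *
import pickle
c=cam('wrist');s=cam('side');t=cam('top');pickle.dump((c,s,t),open('l.pkl','wb'))
A=c['color'][60:310,230:420,::-1]
B=s['color'][195:320,250:375,::-1]; C=t['color'][205:330,180:305,::-1]
o=np.zeros((600,800,3),np.uint8); o[:500,:380]=cv2.resize(A,(380,500)); o[:300,400:700]=cv2.resize(B,(300,300));o[300:,400:700]=cv2.resize(C,(300,300))
cv2.imwrite('pics/l.png',cv2.convertScaleAbs(o,alpha=1.4))
E
```

```text
time: 4.65
tool_pos: [442.7, 166.9, 383.5]
tcp_rot: [-3.14, -0.002, -0.462]
contact_force: [0.9, -0.2, -0.8]
grip_width: 19.9
t 4.65 pos [442.7 166.9 383.5] rot [-3.1402e+00 -1.9000e-03 -4.6210e-01] F [ 0.9 -0.2 -0.8] w 19.9
shift [0.1728 0.3484 0.0013] turn [-0.0014 -0.0019  0.0004]
```

View pics/l.png

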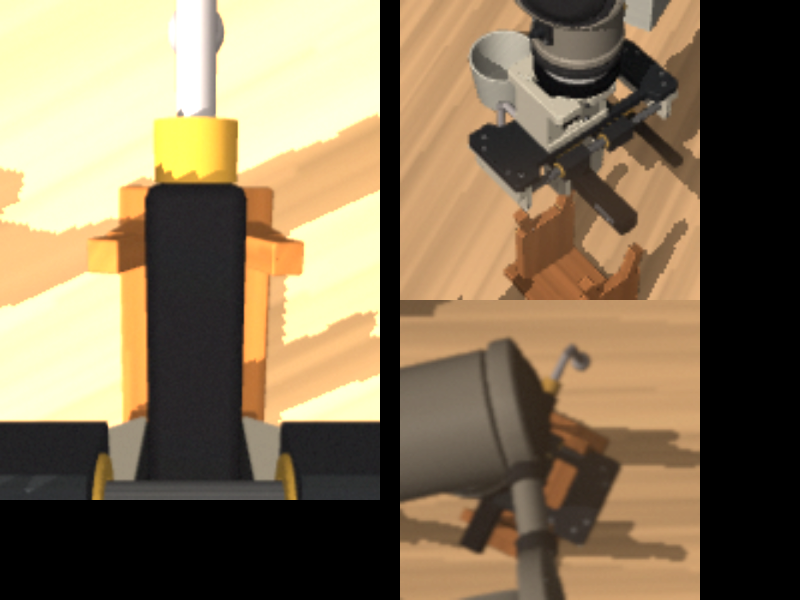

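```bash
python3 - <<'E'
from h import *
import pickle
c,s,t=pickle.load(open('l.pkl','rb'))
print('ball',tri(t,(255,230.6),c,(327.5,77.5)),onz(t,(255,230.6),137))
p=np.array([442.6,166.9]);print('nominal',p+115*np.array([np.cos(.4625),-np.sin(.4625)]))
# front end of handle, top edge
print('front',onz(c,(327.5,152),233), 'nom',p+70*np.array([np.cos(.4625),-np.sin(.4625)]))
E
```

```text
ball (array([544.96781949, 116.32530053, 129.1993867 ]), np.float64(0.9979840950333998)) [544.22859087 115.53206574 137.        ]
nominal [545.51808025 115.58851242]
front [503.07654535 137.01430183 233.        ] nom [505.24578798 135.6669206 ]
```

Held level, ball where expected. Carrying to the square can.

```bash
python3 -m pendant '[[[0.004,0.008,0],[0,0,0],0.01],[[0.012,0.024,0],[0,0,0],0.01],[[0.024,0.048,0],[0,0,0],0.01],[[0.036,0.073,0],[0,0,0],0.01],[[0.048,0.097,0],[0,0,0],0.01],[[0.060,0.121,0],[0,0,0],0.01],[[0.072,0.145,0],[0,0,0],0.01],[[0.084,0.169,0],[0,0,0],0.01],[[0.096,0.194,0],[0,0,0],0.01],[[0.108,0.218,0],[0,0,0],0.01]]' >/dev/null
python3 go.py 442 -222 382 -0.4625
python3 -m pendant '[[[0.011,0.022,0],[0,0,0],0.01],[[0.022,0.044,0],[0,0,0],0.01],[[0.033,0.067,0],[0,0,0],0.01],[[0.044,0.089,0],[0,0,0],0.01],[[0.054,0.109,0],[0,0,0],0.01],[[0.061,0.123,0],[0,0,0],0.01],[[0.065,0.131,0],[0,0,0],0.01],[[0.065,0.131,0],[0,0,0],0.01],[[0.065,0.131,0],[0,0,0],0.01]]' >/dev/null
python3 go.py 442 -222 382 -0.4625
python3 - <<'E'
from h import *
import pickle
c=cam('wrist','w2.png');s=cam('side');t=cam('top');pickle.dump((c,s,t),open('m.pkl','wb'))
o=np.zeros((480,800,3),np.uint8); o[:480,:480]=cv2.resize(c['color'][0:240,200:440,::-1],(480,480))
o[:240,490:790]=cv2.resize(s['color'][140:220,300:400,::-1],(300,240)); o[240:,490:790]=cv2.resize(t['color'][195:275,380:480,::-1],(300,240))
cv2.imwrite('pics/m.png',cv2.convertScaleAbs(o,alpha=1.2))
E
```

```text
t 5.6333 pos [441.4 -78.2 381.1] rot [ 3.1411e+00  1.6000e-03 -4.6240e-01] F [ 1.   0.9 -1.3] w 20.0
shift [ 0.0646  0.1284 -0.0009] turn [0.0005 0.0016 0.0001]
t 6.3833 pos [ 441.5 -222.7  381.3] rot [-3.1411e+00  1.5000e-03 -4.6310e-01] F [-0.3  1.7 -1.8] w 19.7
shift [ 0.0001 -0.0008 -0.0007] turn [-0.0005  0.0015 -0.0006]
```

View pics/m.png

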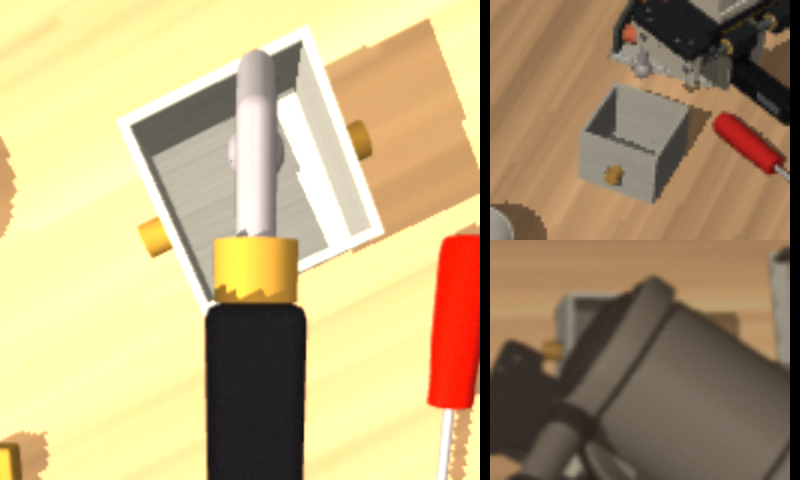

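```bash
python3 - <<'E'
from h import *
import pickle
c,s,t=pickle.load(open('m.pkl','rb'))
q=[onz(c,(200+x/2,y/2),65) for x,y in [(120,122),(308,30),(382,232),(205,308)]]
print(np.round(q),(q[0]+q[2])/2,(q[1]+q[3])/2)
print('ball',onz(c,(328.5,75),136.5))
q=[onz(s,(300+(x-490)/3,140+y/3),65) for x,y in [(580,150),(618,86),(689,107),(655,155)]]
print(np.round(q),(q[0]+q[2])/2,(q[1]+q[3])/2)
E
```

```text
[[ 588. -235.   65.]
 [ 584. -317.   65.]
 [ 502. -313.   65.]
 [ 508. -232.   65.]] [ 545.33776654 -274.08621566   65.        ] [ 546.00646211 -274.58986964   65.        ]
ball [ 541.67436678 -273.47325162  136.5       ]
[[ 578. -210.   65.]
 [ 578. -311.   65.]
 [ 501. -312.   65.]
 [ 508. -234.   65.]] [ 539.63235085 -260.90355166   65.        ] [ 543.17973913 -272.40715013   65.        ]
```

```bash
python3 -m pendant '[[[0.001,0,0.006],[0,0,0],0.01],[[0.001,0,0.018],[0,0,0],0.01],[[0.001,0,0.032],[0,0,0],0.01],[[0.001,0,0.046],[0,0,0],0.01],[[0.001,0,0.060],[0,0,0],0.01],[[0.001,0,0.074],[0,0,0],0.01],[[0.001,0,0.086],[0,0,0],0.01],[[0.001,0,0.095],[0,0,0],0.01],[[0.001,0,0.100],[0,0,0],0.01],[[0.001,0,0.102],[0,0,0],0.01]]'
python3 -m pendant '[[[0,0,0],[0,0,0],0.01],[[0,0,0],[0,0,0],0.01],[[0,0,0],[0,0,0],0.01],[[0,0,0],[0,0,0],0.01],[[0,0,0],[0,0,0],0.01],[[0,0,0],[0,0,0],0.01]]'
python3 - <<'E'
from h import *
c=cam('wrist');s=cam('side')
o=np.zeros((480,800,3),np.uint8); o[:480,:480]=cv2.resize(c['color'][0:240,200:440,::-1],(480,480))
o[:240,490:790]=cv2.resize(s['color'][140:220,300:400,::-1],(300,240))
cv2.imwrite('pics/n.png',cv2.convertScaleAbs(o,alpha=1.2))
E
```

```text
time: 7.37
tool_pos: [442.7, -222.7, 279.2]
tcp_rot: [-3.141, 0.001, -0.462]
contact_force: [-0.6, 0.3, -1.0]
grip_width: 19.7
time: 7.87
tool_pos: [442.8, -223.2, 280.2]
tcp_rot: [3.141, -0.001, -0.462]
contact_force: [-1.3, 0.4, -2.0]
grip_width: 19.5
```

View pics/n.png

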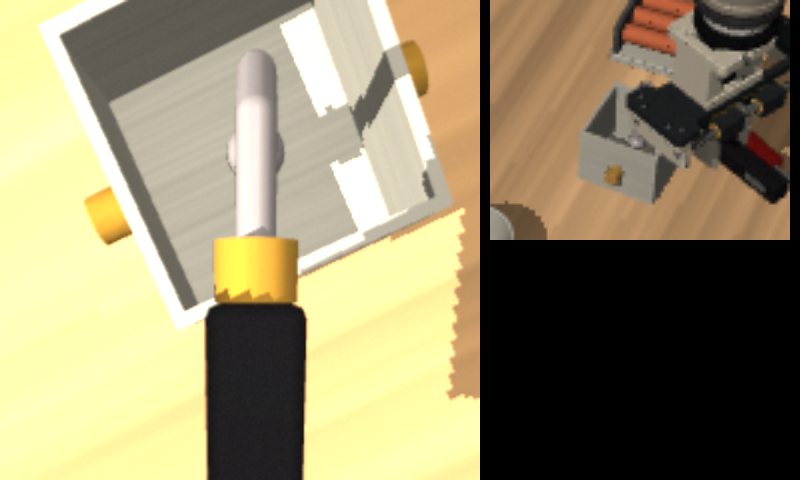

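The ball sits centred in the square can, below the rim and with no contact force. Raising it and carrying it back.

```bash
python3 -m pendant '[[[0,0,-0.006],[0,0,0],0.01],[[0,0,-0.018],[0,0,0],0.01],[[0,0,-0.032],[0,0,0],0.01],[[0,0,-0.046],[0,0,0],0.01],[[0,0,-0.060],[0,0,0],0.01],[[0,0,-0.074],[0,0,0],0.01],[[0,0,-0.086],[0,0,0],0.01],[[0,0,-0.095],[0,0,0],0.01],[[0,0,-0.100],[0,0,0],0.01],[[0,0,-0.102],[0,0,0],0.01]]'>/dev/null
python3 go.py 442.6 166.9 382 -0.4621
python3 -m pendant '[[[-0.004,-0.008,0],[0,0,0],0.01],[[-0.012,-0.024,0],[0,0,0],0.01],[[-0.024,-0.048,0],[0,0,0],0.01],[[-0.036,-0.073,0],[0,0,0],0.01],[[-0.048,-0.097,0],[0,0,0],0.01],[[-0.060,-0.121,0],[0,0,0],0.01],[[-0.072,-0.145,0],[0,0,0],0.01],[[-0.084,-0.169,0],[0,0,0],0.01],[[-0.096,-0.194,0],[0,0,0],0.01],[[-0.108,-0.218,0],[0,0,0],0.01]]' >/dev/null
python3 -m pendant '[[[-0.011,-0.022,0],[0,0,0],0.01],[[-0.022,-0.044,0],[0,0,0],0.01],[[-0.033,-0.067,0],[0,0,0],0.01],[[-0.044,-0.089,0],[0,0,0],0.01],[[-0.054,-0.109,0],[0,0,0],0.01],[[-0.061,-0.123,0],[0,0,0],0.01],[[-0.065,-0.131,0],[0,0,0],0.01],[[-0.065,-0.131,0],[0,0,0],0.01],[[-0.065,-0.131,0],[0,0,0],0.01]]' >/dev/null
python3 go.py 442.6 166.9 382 -0.4621
```

```text
t 8.8 pos [ 442.8 -223.1  382.8] rot [ 3.1413e+00 -1.4000e-03 -4.6220e-01] F [ 0.1 -0.4 -1.1] w 19.8
shift [-0.1741 -0.349   0.0004] turn [ 0.0003 -0.0014 -0.0001]
t 10.3833 pos [443.2 166.5 381.4] rot [ 3.1405e+00  7.0000e-04 -4.6110e-01] F [-0.2 -0.3 -0.9] w 19.5
shift [-0.0008 -0.0001 -0.0006] turn [0.0011 0.0007 0.001 ]
```

```bash
python3 -m pendant '[[[-0.001,0,0.008],[0,0,0.001],0.01],[[-0.001,0,0.022],[0,0,0.001],0.01],[[-0.001,0,0.038],[0,0,0.001],0.01],[[-0.001,0,0.054],[0,0,0.001],0.01],[[-0.001,0,0.070],[0,0,0.001],0.01],[[-0.001,0,0.084],[0,0,0.001],0.01],[[-0.001,0,0.095],[0,0,0.001],0.01],[[-0.001,0,0.102],[0,0,0.001],0.01],[[-0.001,0,0.106],[0,0,0.001],0.01],[[-0.001,0,0.108],[0,0,0.001],0.01]]'
python3 -m pendant '[[[0,0,0],[0,0,0],0.01],[[0,0,0],[0,0,0],0.01],[[0,0,0.001],[0,0,0],0.01],[[0,0,0.001],[0,0,0],0.01]]'
python3 go.py 442.6 166.9 271.8 -0.4621
```

```text
time: 11.22
tool_pos: [442.6, 166.3, 273.3]
tcp_rot: [3.141, 0.001, -0.464]
contact_force: [0.1, -0.4, -1.8]
grip_width: 19.8
time: 11.55
tool_pos: [442.7, 166.9, 273.2]
tcp_rot: [-3.141, -0.001, -0.463]
contact_force: [0.7, -0.0, -1.2]
grip_width: 19.9
t 11.55 pos [442.7 166.9 273.2] rot [-3.1411e+00 -8.0000e-04 -4.6320e-01] F [ 0.7 -0.  -1.2] w 19.9
shift [-0.0001  0.      0.0014] turn [-0.0005 -0.0008 -0.0011]
```

```bash
python3 -m pendant '[[[0,0,0.001],[0,0,0],0.01],[[0,0,0.001],[0,0,0],0.01],[[0,0,0.001],[0,0,0],0.01]]'
python3 -m pendant '[[[0,0,0.001],[0,0,0],0.01],[[0,0,0.001],[0,0,0],0.01],[[0,0,0.001],[0,0,0],0.01]]'
```

```text
time: 11.8
tool_pos: [442.6, 166.9, 271.9]
tcp_rot: [3.142, -0.0, -0.463]
contact_force: [-0.2, -0.7, -0.9]
grip_width: 19.7
time: 12.05
tool_pos: [442.6, 166.9, 271.8]
tcp_rot: [-3.141, -0.001, -0.463]
contact_force: [-3.3, -1.2, 8.8]
grip_width: 19.8
```

Contact (≈9 N up), so the probe is seated. Releasing slowly, then rising straight up.

```bash
python3 -m pendant '[[[0,0,0],[0,0,0],0.022],[[0,0,0],[0,0,0],0.026],[[0,0,0],[0,0,0],0.032],[[0,0,0],[0,0,0],0.04],[[0,0,0],[0,0,0],0.06],[[0,0,0],[0,0,0],0.09],[[0,0,0],[0,0,0],0.09],[[0,0,0],[0,0,0],0.09],[[0,0,0],[0,0,0],0.09],[[0,0,0],[0,0,0],0.09]]'
python3 -m pendant '[[[0,0,0],[0,0,0],0.09],[[0,0,0],[0,0,0],0.09],[[0,0,-0.01],[0,0,0],0.09],[[0,0,-0.03],[0,0,0],0.09],[[0,0,-0.05],[0,0,0],0.09],[[0,0,-0.08],[0,0,0],0.09],[[0,0,-0.110],[0,0,0],0.09],[[0,0,-0.14],[0,0,0],0.09],[[0,0,-0.15],[0,0,0],0.09],[[0,0,-0.15],[0,0,0],0.09]]'
python3 -m pendant '[[[-0.02,0.03,0],[0,0,0],0.09],[[-0.03,0.06,0],[0,0,0],0.09],[[-0.04,0.09,0],[0,0,0],0.09],[[-0.05,0.12,0],[0,0,0],0.09],[[-0.06,0.15,0],[0,0,0],0.09],[[-0.07,0.18,0],[0,0,0],0.09],[[-0.08,0.20,0],[0,0,0],0.09],[[-0.08,0.20,0],[0,0,0],0.09],[[-0.08,0.20,0],[0,0,0],0.09]]'
python3 - <<'E'
from h import *
import pickle
D={n:cam(n) for n in('top','side')};pickle.dump(D,open('e.pkl','wb'))
def t(n,x,y,w,h): return cv2.convertScaleAbs(cv2.resize(D[n]['color'][y:y+h,x:x+w,::-1],None,fx=4,fy=4,interpolation=cv2.INTER_CUBIC),alpha=1.6)
a=np.hstack([t('top',195,225,100,100),t('side',270,255,100,100)])
b=np.hstack([t('top',390,207,100,50),t('side',310,165,100,50)])
cv2.imwrite('pics/e.png',np.vstack([a,b]))
E
```

```text
time: 12.88
tool_pos: [442.6, 166.9, 270.8]
tcp_rot: [3.141, -0.0, -0.463]
contact_force: [-0.1, -0.7, -0.8]
grip_width: 74.1
time: 13.72
tool_pos: [443.0, 166.9, 423.8]
tcp_rot: [-3.138, -0.005, -0.463]
contact_force: [0.6, 1.0, -0.1]
grip_width: 89.9
time: 14.47
tool_pos: [281.1, 23.3, 420.2]
tcp_rot: [3.142, 0.0, -0.466]
contact_force: [-0.6, 0.0, -0.3]
grip_width: 90.0
```

View pics/e.png

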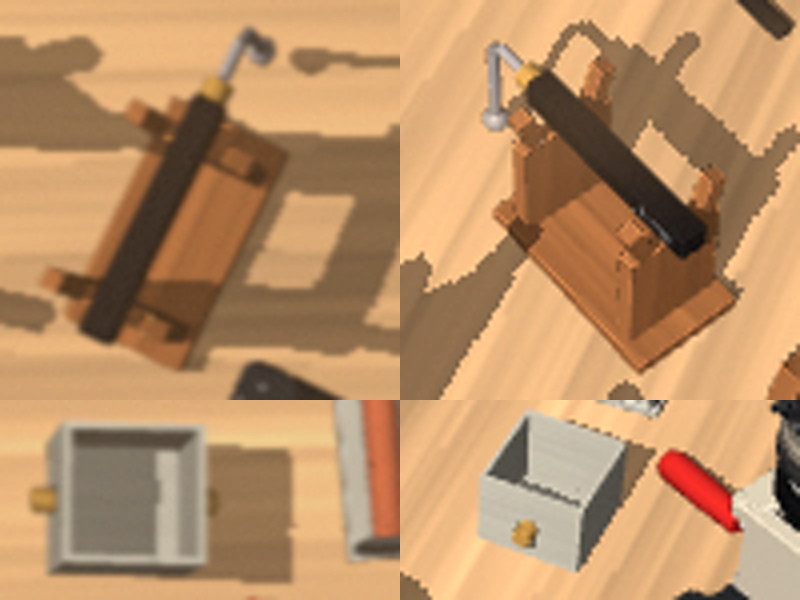

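```bash
python3 -c "
from plant import close_job,get_obs
print(get_obs()['contact_force'],get_obs()['dq'].round(3)); print(close_job())"
```

```text
[-0.03886403  0.30393702  0.23309858] [ 0.016  0.013 -0.013 -0.     0.006 -0.005]
the job is handed in; nothing more can be done
None
```

I gripped the probe at its handle and dipped the ball into the middle of the square can, with its centre at about z = 34 mm. I held it there for more than 0.5 s and felt no contact force. I then laid the probe back in the small cradle, let go and moved the arm clear, handing the job in at about 14.6 s.

**Last checks:**
- **Probe:** it felt seated (about 9 N upward) before I let go. In the final top and side pictures, the probe and cradle look the same as at the start. I estimate the handle sits about 8 mm along and 2 mm across from the cradle centre.
- **Square can:** it looks unmoved in both views.
- **Bystanders:** the arm kept clear of them, but I did not measure each one again at the end.
- **Robot:** the forces read about zero at hand-in.

**Disagreements:**
- **Ball and handle height:** triangulating the resting ball gave a height of 19–22 mm against the nominal 26 mm. The handle end came out 108–121 mm up against 122 mm. I relied on the nominal heights and on feeling for contact.
- **Can position:** one side-view corner of the can was misread and I discarded it. The remaining estimates of the can's centre agreed to within about 3 mm.

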